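# Turn the leaf of a paint shade book

### The job

The paint shade book on the bench is open, with its top leaf (orange rim) standing partly raised from the right-hand side. Push that leaf over the spine with your fingertips and press it fully flat on the left-hand side, so that its blue shades lie uppermost and the green leaf below it shows. Only push: do not pinch the leaf between the fingers or slap it over, leave the green leaf lying where it is, do not lift or shift the book, leave the other things alone, and finish with the hand clear.

Things in the scene. Friction and masses are not known exactly. Their poses are not given: they have to be found in the camera images.
- shade_book: loose paint shade book lying open, about 2 kg: black cover 150 mm (its x, along the spine) x 270 mm (its y, across) x 6 mm. Origin: centre of the underside, below the spine. y points from the right-hand to the left-hand page, z up. Fixed left-hand page (grey chips): top 18 mm high, reaching 118 mm from the spine. Spine rings up to 33 mm high. Both hinged leaves start on the right (-y) side
- spine_axis (a point): middle of the top leaf's hinge axis: 22 mm above the book's underside; the hinge axis runs along the book's x. The top leaf is a rigid panel, 130 mm along the spine, reaching 117 mm from this axis; orange rim 4 mm thick, 7 mm thick with its white facings; its mid-plane passes through the axis
- top_leaf (a joint): angle of the top leaf, rad: 0 = flat on the right-hand page (book -y), pi/2 = upright, pi = flat on the left-hand page (book +y), its stop. Starts partly raised. The hinge is stiff: the leaf stays at any angle where it is left and does not fall (friction 0.05 N m, leaf 50 g; 1 to 2 N square to the leaf near its free edge moves it)
- leaf_edge (a point): middle of the free edge of the top leaf (half-way along its orange outer edge), 117 mm from the hinge axis
- leaf_front: white front facing of the top leaf with six red and brown chips, on its upper side at joint 0; 116 x 89 x 1.5 mm, starting 21 mm from the hinge axis and ending 7 mm short of the free edge. The origin is on the hinge axis; it turns with the leaf
- leaf_back: white back facing of the top leaf with six blue chips, on its underside at joint 0 and facing up when the leaf is turned over; same size as the front. The origin is on the hinge axis; it turns with the leaf
- lower_leaf (a joint): angle of the lower leaf (white, 4 mm thick, 130 x 105 mm, six green chips), rad: 0 = flat on the right-hand page, its upper face 17 mm above the bench; reaches 117 mm from the spine. It has a stiff hinge like the top leaf
- paint_jar_1: paint jar with dark cap, dark red paint band, 30 mm across, 42 mm high; a loose bystander. Origin: centre of its underside
- paint_jar_2: paint jar with white cap, grey paint band, 30 mm across, 42 mm high; a loose bystander. Origin: centre of its underside
- paint_jar_3: paint jar with white cap, green paint band, 30 mm across, 42 mm high; a loose bystander. Origin: centre of its underside
- screwdriver_1: red-handled screwdriver lying down, 197 mm long along its y, 24 mm thick; a loose bystander. Origin: centre of its underside
- tape_measure: yellow tape measure, 36 x 72 x 58 mm; a loose bystander. Origin: centre of its underside
- wagon_bench_1: blue model railway wagon, 32 x 139 x 41 mm, long along its y; a loose bystander. Origin: centre of its underside
- wood_block_3: small wood block, 45 x 75 x 19 mm; a loose bystander. Origin: centre of its underside

How it is judged:
By the outcome, as a careful person would: the job done as asked, in the order asked, and still so for the second after the job is handed in, with the robot touching nothing.
It also fails if it takes over 35 s, if anything falls off the work surface, if the arm or the gripper's body presses on something with over 40 N, if the wrist force passes 120 N, or if a joint passes its speed limit or range.

### The arm

A 6-joint arm with a two-finger parallel gripper is mounted at the origin on a cart in front of the work surface, level with it; the furniture and walls round the work are solid. World frame = base frame: x ahead of the robot, y to its left, z up, the work surface at z = 0. Lengths are in m, angles in rad, forces in N, time in s.
With the tool pointing down it reaches from about 0.375 to 0.975 m from the base axis. Payload 3.8 kg.
Tool frame: the origin (TCP) lies midway between the tips of the shut fingers; the grasp point (between the pads) lies 19 mm behind it; z points along the fingers, y is the line along which they close (so a half turn about z gives the same grasp; the last joint's range is limited). The gripper opens to 88 mm and grips with 3 to 60 N. Pads are 18 mm wide; open, the fingers measure 123 mm over their backs; the gripper's body (75 mm by 187 mm) begins 45 mm behind the grasp point.
Start: joints at [-1.34, 0.264, 1.604, -0, 1.274, -0.037], TCP at [0.179, -0.651, 0.239] pointing down, gripper open.
Joint ranges: [-2.63, 2.63], [-0.94, 2.18], [0.31, 2.57], [-1.31, 4.45], [0, 2.66], [-2.55, 2.55]. Speed limits (rad/s): [2.57, 2.57, 3.14, 3.14, 3.14, 3.14].

### API

Orientations are given as a rotation vector (axis times angle).
In Python, from rig import arm gives the robot as it stands.
- The arm moves only by the tool carry_out, never from a script. Its argument "steps" is a list of rows, each a list of 6 numbers: the shift along the tool's x, y, z normalised to -1 to 1, where 1 is 0.1 m, then the turn, a rotation vector about the tool's x, y, z normalised to -1 to 1, where 1 is 0.5 rad. A call has 1 to 8 rows; each row is the pose to reach, as a shift and turn from the pose commanded when the call began, along the tool's axes at that moment; what a row does not reach only later rows make up. A row lasts 1/10 s, in which the tool goes at most 50 mm and 8.59 degrees, less where a joint would pass 70% of its speed; a pose out of reach is approached as far as the arm can. A call with a number of a shift or a turn outside -1 to 1 is refused whole. A call with a gripper value outside its range is refused whole. "fingers" is the closure, from 0 (fully open) to 1 (shut), set as the call begins (left out, the last holds). The fingers move at their own pace and stop on an object; "grip_force" is the grip in N (left out, the last holds). Time passes only in rows, so rows that repeat a pose let the fingers close. It gives the time, the measured TCP pose, the force, the opening and the grip force at its end, in the units of the state.
- arm.get_state(): the state, without advancing time (a new reading comes with each control period).
- arm.capture(name): name is "scene" or "top" or "wrist"; returns (picture, depth): 400x640x3 uint8, red, green, blue; 400x640 float32, m along the optical axis (not along the pixel's ray), 0 where there is no reading.
- arm.camera_info(name): a dict with "K" (3x3 intrinsics, pixels), "R" (3x3) and "t" (3): a world point X has camera coordinates R X + t; the wrist camera has in their place "hand_eye" (4x4, takes a point from camera to tool coordinates, whose origin is the TCP and whose axes are the flange's). Camera axes: x right, y down, z forward; pixel columns grow to the right and rows downward; lengths in m; the calibration is good to about 2 mm. A picture is of the moment at which its call begins: read the wrist's pose just before it. camera_info takes no time and is no camera call.
- arm.close_job(): hands the job in; it is judged then, once.
The state is a dict: "t": time; "qpos": joint angles; "qd": joint speeds; "joint_efforts": joint torques, N m; "eef_pos": TCP position; "eef_rot": TCP orientation; "force": force on the tool from outside, world axes, zero at the start; "torque": the same for the moment, N m; "finger_gap": finger opening in m; "gripper_force": force on a finger pad.
Only numpy, scipy, OpenCV 4.12 (cv2) and the standard library are available. Lean on these libraries where they do the work, as an engineer would, in place of code of your own. Each camera call takes 0.05 s, during which the arm holds its last target. There are 200 camera calls.

## Working session

There is one attempt and no reset: what is moved stays moved. The work goes in short steps, Python scripts to look and compute and a tool call to move; the robot and the scene stay as the last step left them, time stands still between calls to the robot, and variables do not carry over. Pictures are saved under pics/ and viewed, at most 10 in all, crops included, and the job is handed in when it is done.

Besides the shell and the picture viewer there is one more tool, called after "Emit:" as name(argument=value, ...), one argument or row to a line, values as JSON. carry_out: Moves the arm, as the interface text tells. Its arguments: {"type":"object","properties":{"steps":{"type":"array"},"fingers":{"type":"number"},"grip_force":{"type":"number"}},"required":["steps"]}

```bash
mkdir -p pics; python3 - <<'E'
from rig import arm
import cv2,numpy as np
for n in("scene","top"):
    p,d=arm.capture(n); cv2.imwrite(f"pics/{n}0.png",p[:,:,::-1]); np.save(f"pics/{n}0.npy",d)
    i=arm.camera_info(n); print(n,i["K"],i["R"],i["t"])
s=arm.get_state(); print(s)
E
```

```text
scene [[377.86258495   0.         322.53819651]
 [  0.         377.86258495 196.15325946]
 [  0.           0.           1.        ]] [[-0.53881826 -0.84230636 -0.01396005]
 [-0.57318355  0.3787055  -0.72666551]
 [ 0.61736173 -0.38353897 -0.68684959]] [0.31890233 0.34500045 0.87338636]
top [[431.60169307   0.         319.06023275]
 [  0.         431.60169307 192.55749614]
 [  0.           0.           1.        ]] [[ 0.0195796  -0.99974314 -0.011415  ]
 [-0.99262393 -0.0180714  -0.11987977]
 [ 0.11964269  0.013678   -0.99272279]] [0.00477838 0.53902573 1.24336972]
{'t': 0.1, 'qpos': array([-1.33989750e+00,  2.64659436e-01,  1.60525278e+00,  6.99087479e-06,
        1.27369730e+00, -3.68971886e-02]), 'qd': array([ 0.00049392, -0.00210374, -0.00236359, -0.00111901, -0.00029331,
       -0.00053911]), 'joint_efforts': array([ 1.32439759e-04, -5.03617358e+01, -3.58072686e+01,  7.30691291e-02,
        2.33198184e-02, -5.06705146e-05]), 'eef_pos': array([ 0.17846279, -0.65030642,  0.23751661]), 'eef_rot': array([-3.11148276e+00, -4.19125901e-01,  2.96188659e-04]), 'force': array([-0.41554649, -1.39486373, -0.57140187]), 'torque': array([ 0.01379579, -0.01539871, -0.01220863]), 'gripper_force': 0.0, 'finger_gap': 0.08797601448705328}
```

View pics/scene0.png

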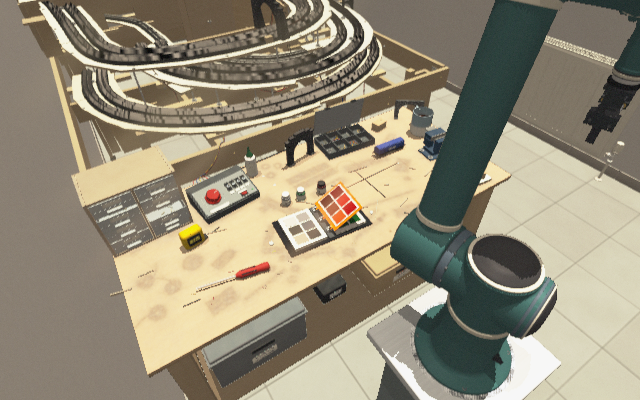

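View pics/top0.png

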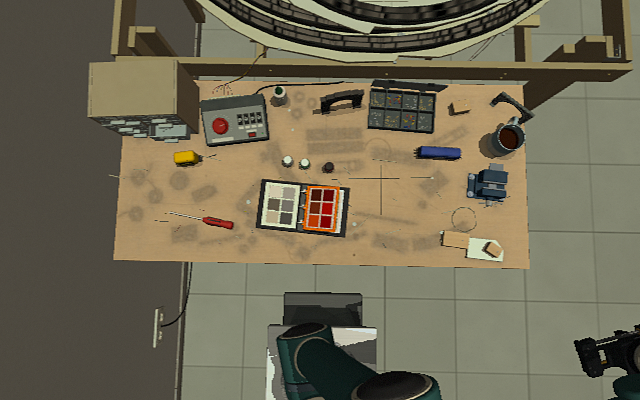

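The scene view shows the book at about (320,220), with the leaf raised roughly 45°. The top view shows the book at (258–350, 180–237), with the jars behind it at (288–328, 162). I'll enlarge the top crop and fit the depth.

```bash
cat > h.py <<'E'
import numpy as np
from rig import arm
def cloud(n,d):
    i=arm.camera_info(n);K=i["K"];v,u=np.indices(d.shape)
    c=np.stack([(u-K[0,2])/K[0,0]*d,(v-K[1,2])/K[1,1]*d,d],-1)
    return (c-i["t"])@i["R"]
E
python3 - <<'E'
from h import *; import cv2
d=np.load("pics/top0.npy");p=cv2.imread("pics/top0.png");P=cloud("top",d)
c=p[172:244,250:358]; cv2.imwrite("pics/crop.png",cv2.resize(c,None,fx=7,fy=7,interpolation=cv2.INTER_NEAREST))
np.set_printoptions(precision=3,suppress=True)
for r in(190,200,210,220,228):print(r,[tuple(np.round(P[r,u]*1000).astype(int)) for u in range(252,356,6)])
# orange
hsv=cv2.cvtColor(p,cv2.COLOR_BGR2HSV)
m=(hsv[...,1]>190)&(hsv[...,2]>120)&(hsv[...,0]<20);m[:178]=0;m[240:]=0;m[:,:296]=0;m[:,356:]=0
m&=P[...,2]>0.025
Q=P[m];c0=Q.mean(0);U,S,V=np.linalg.svd(Q-c0);n=V[2]*np.sign(V[2,2])
print(len(Q),c0,n,S/np.sqrt(len(Q)),Q.min(0),Q.max(0))
# dark cover footprint
m=(p.max(2)<70)&(P[...,2]<0.03);m[:174]=0;m[242:]=0;m[:,:254]=0;m[:,356:]=0
Q=P[m][:,:2].astype(np.float32);print(cv2.minAreaRect(Q*1000),len(Q))
E
```

```text
190 [(np.int64(547), np.int64(220), np.int64(-3)), (np.int64(547), np.int64(201), np.int64(1)), (np.int64(547), np.int64(182), np.int64(7)), (np.int64(545), np.int64(162), np.int64(20)), (np.int64(547), np.int64(145), np.int64(13)), (np.int64(546), np.int64(126), np.int64(19)), (np.int64(546), np.int64(108), np.int64(22)), (np.int64(547), np.int64(91), np.int64(14)), (np.int64(549), np.int64(73), np.int64(5)), (np.int64(546), np.int64(54), np.int64(31)), (np.int64(546), np.int64(36), np.int64(36)), (np.int64(544), np.int64(18), np.int64(50)), (np.int64(543), np.int64(0), np.int64(62)), (np.int64(542), np.int64(-17), np.int64(69)), (np.int64(542), np.int64(-34), np.int64(78)), (np.int64(550), np.int64(-53), np.int64(16)), (np.int64(551), np.int64(-72), np.int64(8)), (np.int64(552), np.int64(-90), np.int64(1))]
200 [(np.int64(516), np.int64(218), np.int64(-1)), (np.int64(517), np.int64(200), np.int64(1)), (np.int64(515), np.int64(179), np.int64(21)), (np.int64(516), np.int64(162), np.int64(15)), (np.int64(516), np.int64(143), np.int64(18)), (np.int64(516), np.int64(125), np.int64(18)),
[... 2521 characters left out ...]
434), np.int64(87), np.int64(16)), (np.int64(434), np.int64(70), np.int64(10)), (np.int64(434), np.int64(51), np.int64(32)), (np.int64(434), np.int64(33), np.int64(43)), (np.int64(434), np.int64(16), np.int64(52)), (np.int64(433), np.int64(-2), np.int64(66)), (np.int64(433), np.int64(-18), np.int64(79)), (np.int64(436), np.int64(-37), np.int64(17)), (np.int64(437), np.int64(-55), np.int64(5)), (np.int64(437), np.int64(-73), np.int64(0)), (np.int64(438), np.int64(-92), np.int64(-2))]
613 [0.479 0.008 0.062] [0.253 0.957 0.139] [0.074 0.04  0.028] [ 0.386 -0.042  0.025] [0.558 0.064 1.299]
((507.1902160644531, 63.47510528564453), (270.6765441894531, 171.68780517578125), 84.92951202392578) 1021
```

View pics/crop.png

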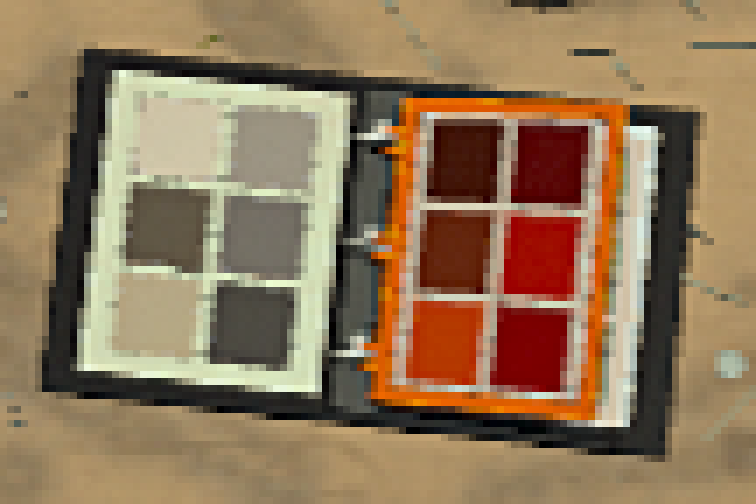

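The crop shows cover corners at TL (84,50), TR (700,113), BR (665,455) and BL (42,388). The green leaf lies flat beneath the orange one.

```bash
cat >> h.py <<'E'
def ray(n,u,v,z):
    i=arm.camera_info(n);d=i["R"].T@np.linalg.inv(i["K"])@np.array([u,v,1.]);o=-i["R"].T@i["t"]
    return o+d*(z-o[2])/d[2]
E
python3 - <<'E'
from h import *; import cv2
np.set_printoptions(precision=4,suppress=True)
C=np.array([ray("top",a/7+250-.5,b/7+172-.5,.006) for a,b in[(84,50),(700,113),(665,455),(42,388)]])
o=C.mean(0);ey=(C[0]-C[1]+C[3]-C[2]);ey/=np.linalg.norm(ey);ex=np.array([ey[1],-ey[0],0])
print("centre",o,"ey",ey,"yaw",np.degrees(np.arctan2(ex[1],ex[0])),[np.linalg.norm(C[i]-C[(i+1)%4]) for i in range(4)])
d=np.load("pics/top0.npy");P=cloud("top",d)[178:240,256:356].reshape(-1,3)
L=np.c_[(P-o)@ex,(P-o)@ey,P[:,2]]
k=(abs(L[:,0])<.055)&(L[:,1]<-.025)&(L[:,1]>-.09)&(L[:,2]>.028)&(L[:,2]<.12);q=L[k]
a,b=np.polyfit(-q[:,1],q[:,2],1);print("slope",a,b,np.degrees(np.arctan(a)), np.median(np.degrees(np.arctan2(q[:,2]-.0255,-q[:,1]))))
th=np.arctan(a)
print("edge est",o+ey*-.117*np.cos(th)+[0,0,.016+.117*np.sin(th)])
E
```

```text
centre [0.4966 0.0638 0.006 ] ey [0.086  0.9963 0.    ] yaw -4.934511060136963 [np.float64(0.2680412639047448), np.float64(0.14766919335361625), np.float64(0.2676369247575496), np.float64(0.1469971383787432)]
slope 0.5752208325121014 0.026160241507813427 29.908409824331745 30.356952105262483
edge est [ 0.4879 -0.0373  0.0803]
```

```bash
cat >> h.py <<'E'
from scipy.spatial.transform import Rotation as Ro
H=np.array([.4966,.0638,.022]);EY=np.array([.086,.9963,0]);EX=np.array([.9963,-.086,0]);EZ=np.array([0,0,1.])
def ori(ph):
    z=EY*np.sin(ph)-EZ*np.cos(ph);x=EZ*np.sin(ph)+EY*np.cos(ph);return np.c_[x,EX,z]
def pose(y,z,phd,x=0): return H+EX*x+EY*y+EZ*(z-.022),ori(np.radians(phd))
def push(thd,phd,r=.095,gap=0):
    t,p=np.radians([thd,phd]);u=np.array([-np.cos(t),np.sin(t)]);nb=np.array([-np.sin(t),-np.cos(t)])
    n=np.array([np.cos(p),np.sin(p)])
    c=np.array([0,.022])+r*u+(.0035+gap+.009*abs(n@nb))*nb
    return pose(c[0],c[1],phd)
def cur():
    s=arm.get_state();return np.array(s["eef_pos"]),Ro.from_rotvec(s["eef_rot"]).as_matrix()
def row(b,t):
    s=b[1].T@(t[0]-b[0])/.1;w=Ro.from_matrix(b[1].T@t[1]).as_rotvec()/.5
    return [round(float(v),2) for v in [*s,*w]]
def at(b,r): # pose after commanding r from b
    return b[0]+b[1]@np.array(r[:3])*.1,b[1]@Ro.from_rotvec(np.array(r[3:])*.5).as_matrix()
E
python3 - <<'E'
from h import *
from scipy.spatial.transform import Slerp
c=cur();g=pose(-.20,.13,0);
w0=Ro.from_matrix(c[1]);rel=(w0.inv()*Ro.from_matrix(g[1])).as_rotvec();print(g[0],rel)
b=c
for k in range(1,7):
    t=(c[0]+(g[0]-c[0])*k/6,(w0*Ro.from_rotvec(rel*k/6)).as_matrix());r=row(b,t);print(r);b=at(b,r)
t=pose(-.20,.13,22);r=row(b,t);print("tilt",r);b=at(b,r)
t=pose(-.17,.10,45);r=row(b,t);print("tilt",r)
E
```

```text
[ 0.4794  -0.13546  0.13   ] [-0.00171087 -0.00129699 -1.21690043]
[0.71, -0.69, 0.18, -0.0, -0.0, -0.41]
[0.84, -0.54, 0.18, -0.0, -0.0, -0.4]
[0.93, -0.36, 0.18, -0.0, -0.0, -0.41]
[0.98, -0.16, 0.18, -0.0, -0.0, -0.4]
[0.99, 0.03, 0.18, -0.0, -0.0, -0.41]
[0.96, 0.24, 0.18, -0.0, -0.0, -0.4]
tilt [0.0, 0.0, 0.0, -0.0, 0.76, -0.0]
tilt [0.17, 0.0, 0.39, 0.0, 0.81, -0.0]
```

Emit:
carry_out(
  steps=[
    [0.35, -0.35, 0, 0, 0, -0.2],
    [0.71, -0.69, 0, 0, 0, -0.41],
    [0.71, -0.69, 0, 0, 0, -0.41],
  ],
  fingers=1,
  grip_force=10,
)

```text
t: 0.4
eef_pos: [0.2308, -0.5606, 0.2374]
eef_rot: [-3.048, -0.742, -0.002]
force: [0.0, -0.5, 0.4]
finger_gap: 0.0666
gripper_force: 0.0
```

Emit:
carry_out(
  steps=[
    [0.42, -0.27, 0, 0, 0, -0.2],
    [0.84, -0.54, 0, 0, 0, -0.4],
    [0.84, -0.54, 0, 0, 0, -0.4],
  ],
)

```text
t: 0.7
eef_pos: [0.2808, -0.4752, 0.2381]
eef_rot: [-2.96, -1.043, -0.002]
force: [0.9, -1.4, -0.5]
finger_gap: 0.0421
gripper_force: 0.0
```

Emit:
carry_out(
  steps=[
    [0.46, -0.18, 0, 0, 0, -0.2],
    [0.93, -0.36, 0, 0, 0, -0.41],
    [0.93, -0.36, 0, 0, 0, -0.41],
  ],
)

```text
t: 1.0
eef_pos: [0.331, -0.39, 0.2385]
eef_rot: [-2.839, -1.341, -0.002]
force: [-0.4, 0.2, -0.7]
finger_gap: 0.018
gripper_force: 0.0
```

Emit:
carry_out(
  steps=[
    [0.49, -0.08, 0, 0, 0, -0.2],
    [0.98, -0.16, 0, 0, 0, -0.4],
    [0.98, -0.16, 0, 0, 0, -0.4],
  ],
)

```text
t: 1.3
eef_pos: [0.3815, -0.3049, 0.2387]
eef_rot: [-2.692, -1.618, -0.002]
force: [-0.5, -0.5, 0.4]
finger_gap: 0.0003
gripper_force: 0.0
```

Emit:
carry_out(
  steps=[
    [0.49, 0.01, 0.2, 0, 0, -0.2],
    [0.99, 0.03, 0.4, 0, 0, -0.41],
    [0.99, 0.03, 0.4, 0, 0, -0.41],
  ],
)

```text
t: 1.6
eef_pos: [0.4291, -0.2196, 0.1963]
eef_rot: [-2.512, -1.881, 0.001]
force: [-0.5, -0.4, -0.0]
finger_gap: 0.0008
gripper_force: 0.0
```

Tracking is good, so I'll do the last approach leg and the tilt.

Emit:
carry_out(
  steps=[
    [0.48, 0.12, 0.2, 0, 0, -0.2],
    [0.9, 0.24, 0.5, 0, 0, -0.4],
    [0.9, 0.24, 0.5, 0, 0, -0.4],
  ],
)

```text
t: 1.9
eef_pos: [0.4773, -0.1408, 0.1458]
eef_rot: [-2.312, -2.121, 0.003]
force: [-0.4, -0.0, -1.1]
finger_gap: 0.0004
gripper_force: 0.0
```

Emit:
carry_out(
  steps=[
    [0, 0, 0, 0, 0.25, 0],
    [0, 0, 0, 0, 0.5, 0],
    [0, 0, 0, 0, 0.76, 0],
    [0, 0, 0, 0, 0.76, 0],
  ],
)

```text
t: 2.3
eef_pos: [0.4772, -0.1471, 0.148]
eef_rot: [-2.115, -1.921, -0.405]
force: [-0.2, 0.3, 0.3]
finger_gap: 0.0003
gripper_force: 0.0
```

Emit:
carry_out(
  steps=[
    [0, 0, 0, 0, 0.25, 0],
    [0, 0, 0, 0, 0.5, 0],
    [0, 0, 0, 0, 0.8, 0],
    [0, 0, 0, 0, 0.8, 0],
    [0, 0, 0, 0, 0.8, 0],
  ],
)

```text
t: 2.8
eef_pos: [0.4771, -0.1434, 0.1479]
eef_rot: [-1.855, -1.693, -0.756]
force: [-0.2, 0.4, -0.1]
finger_gap: 0.0009
gripper_force: 0.0
```

```bash
python3 - <<'E'
from h import *; import cv2
s=arm.get_state();print(np.round(s["qpos"],2),s["eef_pos"])
p,d=arm.capture("scene");cv2.imwrite("pics/s1.png",cv2.resize(p[130:280,220:460,::-1],None,fx=3,fy=3))
b=cur()
def show(t):
    print(row(b,t))
for t in (pose(-.165,.05,45),pose(-.12,.04,45),pose(-.09,.05,45),push(30,45),push(38,45),push(45,45)): show(t)
E
```

```text
[-0.74  0.3   1.94  0.6   1.46 -0.89] [ 0.47710648 -0.14341925  0.14785694]
[-0.39, 0.01, 1.0, 0.0, 0.02, -0.01]
[-0.14, 0.01, 1.39, 0.0, 0.02, -0.01]
[0.15, 0.01, 1.53, 0.0, 0.02, -0.01]
[0.22, 0.01, 1.48, 0.0, 0.02, -0.01]
[0.34, 0.01, 1.43, 0.0, 0.02, -0.01]
[0.46, 0.01, 1.41, 0.0, 0.02, -0.01]
```

View pics/s1.png

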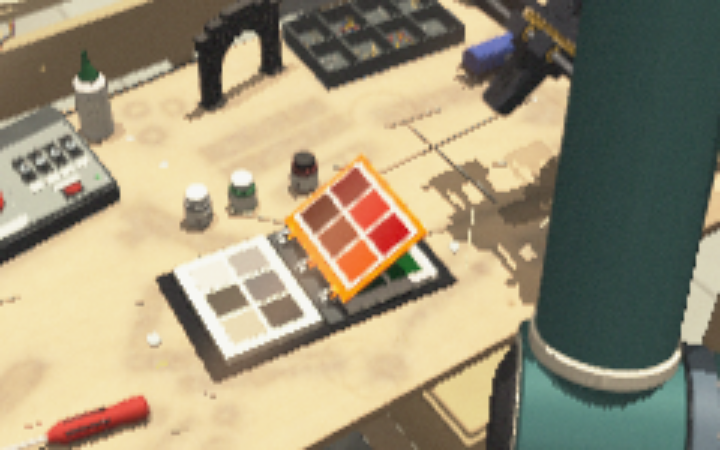

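The view shows the leaf untouched at about (355,225) in the crop, with the hand to its right. I'll lower beside the book, then go under the edge.

Emit:
carry_out(
  steps=[
    [-0.13, 0, 0.33, 0, 0, 0],
    [-0.26, 0, 0.66, 0, 0.01, 0],
    [-0.39, 0.01, 1.0, 0, 0.02, 0],
    [-0.39, 0.01, 1.0, 0, 0.02, 0],
  ],
)

```text
t: 3.25
eef_pos: [0.4798, -0.0964, 0.0483]
eef_rot: [-1.84, -1.687, -0.762]
force: [-0.4, 0.5, -0.0]
finger_gap: 0.0004
gripper_force: 0.0
```

Emit:
carry_out(
  steps=[
    [0.12, 0, 0.2, 0, 0, 0],
    [0.25, 0, 0.39, 0, 0, 0],
    [0.4, 0, 0.46, 0, 0, 0],
    [0.5, 0, 0.52, 0, 0, 0],
    [0.5, 0, 0.52, 0, 0, 0],
  ],
)

```text
t: 3.75
eef_pos: [0.4896, -0.0275, 0.0511]
eef_rot: [-1.843, -1.693, -0.77]
force: [0.4, -0.6, 0.9]
finger_gap: 0.0006
gripper_force: 0.0
```

```bash
python3 - <<'E'
from h import *; import cv2
s=arm.get_state();print(np.round(s["qpos"],2),s["eef_pos"],s["force"])
b=cur();v=b[0]-H;print("book",v@EX,v@EY,b[0][2])
p,d=arm.capture("scene");cv2.imwrite("pics/s2.png",cv2.resize(p[130:280,220:460,::-1],None,fx=3,fy=3))
seq=[(t,45) for t in(35,40,45,50,55,60)]+[(t,45-(t-60)*35/90) for t in range(65,151,5)]+[(t,10) for t in range(155,181,5)]
for i,(t,ph) in enumerate(seq):
    if i and i%8==0: b=push(*seq[i-1]);print('--')
    print(t,row(b,push(t,ph)))
E
```

```text
[-0.57  0.36  2.09  0.73  1.22 -0.93] [ 0.48957096 -0.02750305  0.05110397] [ 0.44500321 -0.61013967  0.91975042]
book 0.0008490249068436179 -0.09156972719051847 0.05110396809261976
35 [0.16, -0.01, -0.06, 0.0, -0.01, 0.0]
40 [0.23, -0.01, -0.08, 0.0, -0.01, 0.0]
45 [0.32, -0.01, -0.1, 0.0, -0.01, 0.0]
50 [0.4, -0.01, -0.1, 0.0, -0.01, 0.0]
55 [0.49, -0.01, -0.1, 0.0, -0.01, 0.0]
60 [0.57, -0.01, -0.09, 0.0, -0.01, 0.0]
65 [0.65, -0.01, -0.08, 0.0, -0.07, 0.0]
70 [0.74, -0.01, -0.06, 0.0, -0.14, 0.0]
--
75 [0.08, 0.0, 0.02, 0.0, -0.07, 0.0]
80 [0.16, 0.0, 0.06, -0.0, -0.14, 0.0]
85 [0.24, 0.0, 0.1, 0.0, -0.2, 0.0]
90 [0.31, 0.0, 0.14, -0.0, -0.27, -0.0]
95 [0.38, 0.0, 0.19, 0.0, -0.34, 0.0]
100 [0.44, 0.0, 0.25, 0.0, -0.41, -0.0]
105 [0.5, -0.0, 0.32, 0.0, -0.48, 0.0]
110 [0.55, 0.0, 0.38, -0.0, -0.54, 0.0]
--
115 [0.06, -0.0, 0.06, 0.0, -0.07, 0.0]
120 [0.12, 0.0, 0.12, -0.0, -0.14, 0.0]
125 [0.17, -0.0, 0.19, -0.0, -0.2, -0.0]
130 [0.22, 0.0, 0.27, 0.0, -0.27, -0.0]
135 [0.26, 0.0, 0.34, 0.0, -0.34, -0.0]
140 [0.29, -0.0, 0.43, 0.0, -0.41, -0.0]
145 [0.32, 0.0, 0.51, -0.0, -0.48, 0.0]
150 [0.33, -0.0, 0.6, -0.0, -0.54, -0.0]
--
155 [0.03, -0.0, 0.08, -0.0, -0.0, 0.0]
160 [0.06, -0.0, 0.17, -0.0, -0.0, 0.0]
165 [0.07, 0.0, 0.26, -0.0, -0.0, 0.0]
170 [0.08, -0.0, 0.35, -0.0, -0.0, 0.0]
175 [0.08, 0.0, 0.43, -0.0, -0.0, 0.0]
180 [0.07, -0.0, 0.5, -0.0, -0.0, 0.0]
```

View pics/s2.png

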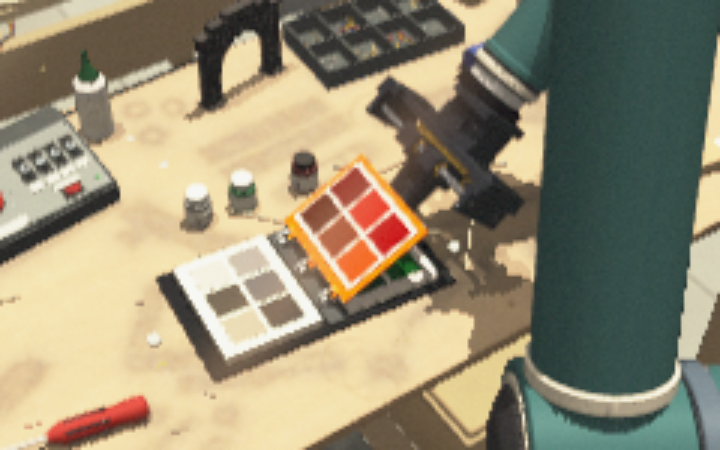

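The fingers are under the raised edge with the leaf still at 30°. Now the slow push.

Emit:
carry_out(
  steps=[
    [0.08, 0, -0.03, 0, 0, 0],
    [0.16, -0.01, -0.06, 0, -0.01, 0],
    [0.2, -0.01, -0.07, 0, -0.01, 0],
    [0.23, -0.01, -0.08, 0, -0.01, 0],
    [0.28, -0.01, -0.09, 0, -0.01, 0],
    [0.32, -0.01, -0.1, 0, -0.01, 0],
    [0.36, -0.01, -0.1, 0, -0.01, 0],
    [0.4, -0.01, -0.1, 0, -0.01, 0],
  ],
)

```text
t: 4.6
eef_pos: [0.4896, -0.0069, 0.0847]
eef_rot: [-1.847, -1.692, -0.765]
force: [-1.1, -1.1, -0.7]
finger_gap: 0.0001
gripper_force: 0.4
```

Emit:
carry_out(
  steps=[
    [0.05, 0, 0, 0, 0, 0],
    [0.09, 0, 0, 0, 0, 0],
    [0.13, 0, 0.01, 0, 0, 0],
    [0.17, 0, 0.01, 0, 0, 0],
    [0.21, 0, 0.02, 0, -0.03, 0],
    [0.25, 0, 0.02, 0, -0.06, 0],
    [0.3, 0, 0.03, 0, -0.1, 0],
    [0.34, 0, 0.04, 0, -0.13, 0],
  ],
)

```text
t: 5.4
eef_pos: [0.4921, 0.0202, 0.1062]
eef_rot: [-1.892, -1.733, -0.711]
force: [-0.1, -0.7, -0.3]
finger_gap: 0.0004
gripper_force: 0.3
```

```bash
python3 - <<'E'
from h import *; import cv2
b=cur();v=b[0]-H;print("book",v@EX,v@EY,b[0][2],arm.get_state()["force"])
p,d=arm.capture("scene");cv2.imwrite("pics/s3.png",cv2.resize(p[130:280,220:460,::-1],None,fx=3,fy=3))
seq=[(t,45-(t-60)*35/90) for t in range(75,111,5)]
for t,ph in seq: print(t,row(b,push(t,ph)))
E
```

```text
book -0.00076898133358621 -0.043832020512299744 0.10623540278521039 [-0.07746665 -0.73763823 -0.25292987]
75 [0.09, 0.01, 0.02, 0.0, -0.07, -0.0]
80 [0.17, 0.01, 0.05, 0.0, -0.14, -0.0]
85 [0.25, 0.01, 0.09, 0.0, -0.21, -0.0]
90 [0.32, 0.01, 0.13, 0.0, -0.27, -0.0]
95 [0.39, 0.01, 0.19, 0.0, -0.34, -0.0]
100 [0.45, 0.01, 0.25, 0.0, -0.41, -0.0]
105 [0.51, 0.01, 0.31, 0.0, -0.48, -0.0]
110 [0.56, 0.01, 0.38, 0.0, -0.54, -0.0]
```

View pics/s3.png

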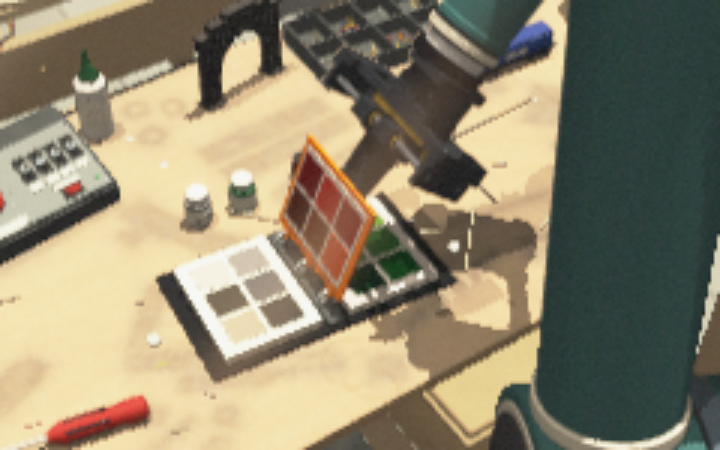

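The leaf is now at about 70°, the green leaf lies flat and the book hasn't moved. I'll continue past vertical.

Emit:
carry_out(
  steps=[
    [0.05, 0, 0.01, 0, -0.04, 0],
    [0.09, 0.01, 0.02, 0, -0.07, 0],
    [0.13, 0.01, 0.03, 0, -0.1, 0],
    [0.17, 0.01, 0.05, 0, -0.14, 0],
    [0.21, 0.01, 0.07, 0, -0.17, 0],
    [0.25, 0.01, 0.09, 0, -0.21, 0],
    [0.29, 0.01, 0.11, 0, -0.24, 0],
    [0.32, 0.01, 0.13, 0, -0.27, 0],
  ],
)

```text
t: 6.25
eef_pos: [0.4958, 0.0526, 0.1172]
eef_rot: [-1.98, -1.814, -0.595]
force: [-0.6, -0.5, -0.0]
finger_gap: 0.0005
gripper_force: 0.3
```

```bash
python3 - <<'E'
from h import *
b=cur();v=b[0]-H;print("book",v@EX,v@EY,b[0][2])
seq=[(t,45-(t-60)*35/90) for t in range(95,151,5)]+[(t,10) for t in(155,160,165)]
for i,(t,ph) in enumerate(seq):
    if i in(4,8,12): b=push(*seq[i-1]);print('--')
    print(t,row(b,push(t,ph)))
E
```

```text
book 0.00020063815600838161 -0.01120321872808133 0.11723427347712556
95 [0.08, -0.0, 0.05, 0.0, -0.07, -0.0]
100 [0.15, -0.0, 0.09, 0.0, -0.14, -0.0]
105 [0.21, -0.0, 0.15, 0.0, -0.21, -0.0]
110 [0.27, -0.0, 0.21, 0.0, -0.28, -0.0]
--
115 [0.06, -0.0, 0.06, 0.0, -0.07, 0.0]
120 [0.12, 0.0, 0.12, -0.0, -0.14, 0.0]
125 [0.17, -0.0, 0.19, -0.0, -0.2, -0.0]
130 [0.22, 0.0, 0.27, 0.0, -0.27, -0.0]
--
135 [0.05, -0.0, 0.07, -0.0, -0.07, 0.0]
140 [0.09, -0.0, 0.15, 0.0, -0.14, 0.0]
145 [0.13, -0.0, 0.23, -0.0, -0.2, 0.0]
150 [0.16, -0.0, 0.31, 0.0, -0.27, 0.0]
--
155 [0.03, -0.0, 0.08, -0.0, -0.0, 0.0]
160 [0.06, -0.0, 0.17, -0.0, -0.0, 0.0]
165 [0.07, 0.0, 0.26, -0.0, -0.0, 0.0]
```

Emit:
carry_out(
  steps=[
    [0.04, 0, 0.02, 0, -0.04, 0],
    [0.08, 0, 0.05, 0, -0.07, 0],
    [0.12, 0, 0.07, 0, -0.11, 0],
    [0.15, 0, 0.09, 0, -0.14, 0],
    [0.18, 0, 0.12, 0, -0.18, 0],
    [0.21, 0, 0.15, 0, -0.21, 0],
    [0.24, 0, 0.18, 0, -0.24, 0],
    [0.27, 0, 0.21, 0, -0.28, 0],
  ],
)

```text
t: 7.05
eef_pos: [0.4989, 0.0864, 0.1144]
eef_rot: [-2.069, -1.894, -0.467]
force: [0.4, -1.7, 0.2]
finger_gap: 0.0003
gripper_force: 0.2
```

Emit:
carry_out(
  steps=[
    [0.03, 0, 0.03, 0, -0.04, 0],
    [0.06, 0, 0.06, 0, -0.07, 0],
    [0.09, 0, 0.09, 0, -0.1, 0],
    [0.12, 0, 0.12, 0, -0.14, 0],
    [0.15, 0, 0.16, 0, -0.17, 0],
    [0.17, 0, 0.19, 0, -0.2, 0],
    [0.2, 0, 0.23, 0, -0.24, 0],
    [0.22, 0, 0.27, 0, -0.27, 0],
  ],
)

```text
t: 7.85
eef_pos: [0.5016, 0.1179, 0.0994]
eef_rot: [-2.149, -1.968, -0.335]
force: [-0.0, 0.1, 0.4]
finger_gap: 0.0007
gripper_force: 0.2
```

Emit:
carry_out(
  steps=[
    [0.03, 0, 0.04, 0, -0.04, 0],
    [0.05, 0, 0.07, 0, -0.07, 0],
    [0.07, 0, 0.11, 0, -0.1, 0],
    [0.09, 0, 0.15, 0, -0.14, 0],
    [0.11, 0, 0.19, 0, -0.17, 0],
    [0.13, 0, 0.23, 0, -0.2, 0],
    [0.15, 0, 0.27, 0, -0.24, 0],
    [0.16, 0, 0.31, 0, -0.27, 0],
  ],
)

```text
t: 8.65
eef_pos: [0.5038, 0.1424, 0.0747]
eef_rot: [-2.226, -2.038, -0.194]
force: [0.7, -0.2, -0.1]
finger_gap: 0.0002
gripper_force: 0.1
```

```bash
python3 - <<'E'
from h import *; import cv2
b=cur();v=b[0]-H;print("book",v@EX,v@EY,b[0][2],arm.get_state()["force"])
p,d=arm.capture("scene");cv2.imwrite("pics/s4.png",cv2.resize(p[130:280,220:460,::-1],None,fx=3,fy=3))
for t,r in[(155,.093),(160,.09),(165,.088),(170,.086),(175,.085),(178,.085),(180,.085)]: print(t,row(b,push(t,10,r)))
E
```

```text
book 0.0004081036704593477 0.07895716396128179 0.07469101089698256 [ 0.71811982 -0.18794052 -0.10721419]
155 [0.01, -0.0, 0.08, 0.0, 0.0, -0.0]
160 [0.01, -0.0, 0.18, 0.0, 0.0, -0.0]
165 [0.0, -0.0, 0.26, 0.0, 0.0, -0.0]
170 [-0.01, -0.0, 0.35, 0.0, 0.0, -0.0]
175 [-0.02, -0.0, 0.41, 0.0, 0.0, -0.0]
178 [-0.02, -0.0, 0.45, 0.0, 0.0, -0.0]
180 [-0.02, -0.0, 0.48, 0.0, 0.0, -0.0]
```

View pics/s4.png

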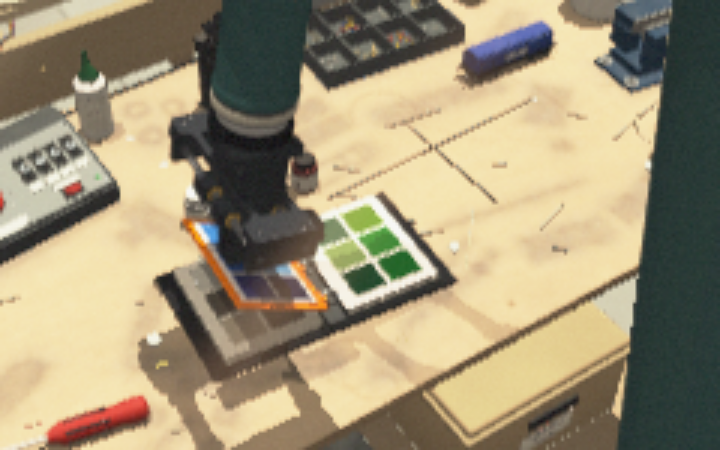

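The leaf has tipped over to about 150° with its blue side up, and the green leaf is flat. Next I press down slowly.

Emit:
carry_out(
  steps=[
    [0.01, 0, 0.06, 0, 0, 0],
    [0.01, 0, 0.12, 0, 0, 0],
    [0.01, 0, 0.18, 0, 0, 0],
    [0, 0, 0.24, 0, 0, 0],
    [0, 0, 0.3, 0, 0, 0],
    [-0.01, 0, 0.36, 0, 0, 0],
    [-0.01, 0, 0.4, 0, 0, 0],
    [-0.01, 0, 0.42, 0, 0, 0],
  ],
)

```text
t: 9.5
eef_pos: [0.504, 0.1483, 0.0328]
eef_rot: [-2.225, -2.037, -0.194]
force: [0.2, 0.5, 0.1]
finger_gap: 0.0001
gripper_force: 0.1
```

Emit:
carry_out(
  steps=[
    [0, 0, 0.02, 0, 0, 0],
    [0, 0, 0.04, 0, 0, 0],
    [0, 0, 0.05, 0, 0, 0],
    [0, 0, 0.05, 0, 0, 0],
  ],
)

```text
t: 9.9
eef_pos: [0.5044, 0.1493, 0.0285]
eef_rot: [-2.225, -2.038, -0.195]
force: [0.1, -0.6, 0.1]
finger_gap: 0.0004
gripper_force: 0.0
```

Emit:
carry_out(
  steps=[
    [0, 0, 0.01, 0, 0, 0],
    [0, 0, 0.02, 0, 0, 0],
    [0, 0, 0.02, 0, 0, 0],
  ],
)

```text
t: 10.2
eef_pos: [0.5047, 0.1496, 0.0272]
eef_rot: [-2.225, -2.038, -0.195]
force: [-1.1, -2.2, 5.1]
finger_gap: 0.0008
gripper_force: 2.6
```

Emit:
carry_out(
  steps=[
    [0, 0, 0.01, 0, 0, 0],
    [0, 0, 0.01, 0, 0, 0],
    [0, 0, 0.01, 0, 0, 0],
  ],
)

```text
t: 10.5
eef_pos: [0.5048, 0.1496, 0.027]
eef_rot: [-2.225, -2.038, -0.195]
force: [-4.6, -3.2, 11.2]
finger_gap: 0.0005
gripper_force: 5.7
```

It's pressed against the stop with 11 N. Now I retreat.

Emit:
carry_out(
  steps=[
    [0, 0, -0.05, 0, 0, 0],
    [0, 0, -0.2, 0, 0, 0],
    [0, 0, -0.5, 0, 0, 0],
    [0, 0, -0.9, 0, 0, 0],
    [0, 0, -1, 0, 0, 0],
  ],
)

```text
t: 11.0
eef_pos: [0.5059, 0.1324, 0.1284]
eef_rot: [-2.228, -2.04, -0.205]
force: [1.0, -0.3, -0.0]
finger_gap: 0.0005
gripper_force: 0.0
```

Emit:
carry_out(
  steps=[
    [-0.4, 0, -0.3, 0, 0, 0],
    [-0.8, 0, -0.6, 0, 0, 0],
    [-1, 0, -0.8, 0, 0, 0],
    [-1, 0, -0.8, 0, 0, 0],
  ],
)

```text
t: 11.4
eef_pos: [0.4947, 0.0181, 0.1875]
eef_rot: [-2.231, -2.037, -0.2]
force: [0.3, 0.2, -0.1]
finger_gap: -0.0001
gripper_force: 0.0
```

Emit:
carry_out(
  steps=[
    [-0.5, 0, 0, 0, 0, 0],
    [-1, 0, 0, 0, 0, 0],
    [-1, 0, 0, 0, 0, 0],
  ],
)

```text
t: 11.7
eef_pos: [0.483, -0.0807, 0.1654]
eef_rot: [-2.229, -2.031, -0.191]
force: [0.1, 1.0, -0.6]
finger_gap: 0.0004
gripper_force: 0.0
```

Emit:
carry_out(
  steps=[
    [-0.5, 0, 0, 0, 0, 0],
    [-1, 0, 0, 0, 0, 0],
    [-1, 0, 0, 0, 0, 0],
  ],
)

```text
t: 12.0
eef_pos: [0.475, -0.1783, 0.1482]
eef_rot: [-2.229, -2.032, -0.193]
force: [-0.4, -0.2, 0.4]
finger_gap: 0.0002
gripper_force: 0.0
```

```bash
python3 - <<'E'
from h import *; import cv2
np.set_printoptions(precision=4,suppress=True)
p,d=arm.capture("top");D=[d]+[arm.capture("top")[1] for _ in range(9)]
cv2.imwrite("pics/t5.png",cv2.resize(p[150:250,230:380,::-1],None,fx=5,fy=5,interpolation=cv2.INTER_NEAREST))
P=cloud("top",np.mean(D,0))[170:244,250:360].reshape(-1,3);L=np.c_[(P-H)@EX,(P-H)@EY,P[:,2]]
def f(lo,hi):
    k=(abs(L[:,0])<.05)&(L[:,1]>lo)&(L[:,1]<hi);q=L[k];return np.polyfit(q[:,1],q[:,2],1),np.median(q[:,2])
print("left",f(.035,.1),"right",f(-.1,-.035));print(cur()[0],arm.get_state()["force"])
E
```

```text
left (array([0.0367, 0.0298]), np.float64(0.025776911911929573)) right (array([0.0132, 0.0235]), np.float64(0.01683494053543603))
[ 0.476  -0.1748  0.1508] [ 0.0813 -0.678   0.1229]
```

View pics/t5.png

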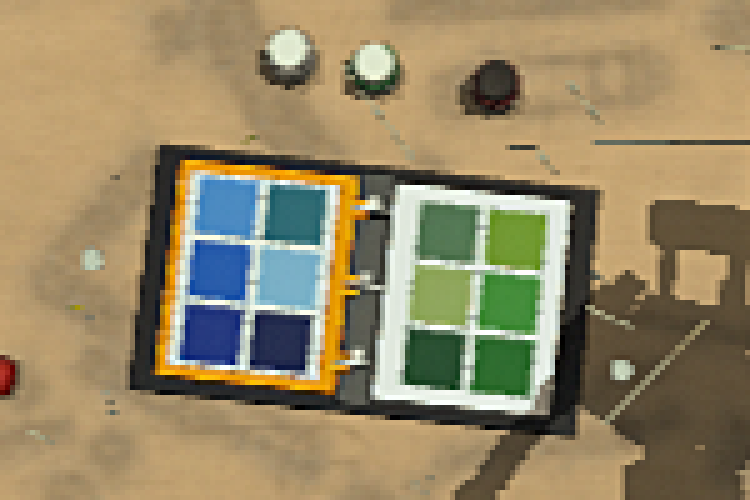

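The top view shows the blue shades up on the left (180–350, 165–390), the green leaf flat on the right, and the book and jars where they were. The leaf's measured height of 25.8 mm matches the 25.5 mm expected when it is flat. The hand is clear, so I'm handing in.

```bash
python3 -c "
from rig import arm
print(arm.close_job())"
```

```text
the job is handed in; nothing more can be done
None
```

The top leaf is pushed over and pressed flat on the left with its blue shades up; the green leaf and the book look unmoved, the hand is clear, and the job is handed in at about 12.5 s (no verdict was returned).

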